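Zero the burrs of the dye mill and set it three clicks open

ROBOT

A 6-joint arm with a two-finger parallel gripper is mounted at the origin on the work surface. World frame = base frame: x ahead of the robot, y to its left, z up, the work surface at z = 0. Lengths are in m, angles in rad, forces in N, time in s.
With the tool pointing down it reaches from about 0.25 to 0.725 m from the base axis. Payload 9.7 kg.
Tool frame: the origin (TCP) lies at the centre of the arm's flange, where the gripper is bolted on; the fingertips stand 173 mm ahead of it and the grasp point (between the pads) lies r.grasp_offset ahead of it (r.grasp_offset is the distance from the TCP to the grasp point, in m); z points along the fingers, y is the line along which they close (so a half turn about z gives the same grasp; the last joint's range is limited). The gripper opens to 85 mm and grips with 20 to 120 N. Pads are 22 mm wide; open, the fingers measure 114 mm over their backs; the gripper's body (76 mm by 85 mm) begins 54 mm behind the grasp point. The pads swing forward as they close: fully open they stand 13 mm farther back than shut.
Start: joints at [1.13, 0.087, 0.176, 1.66, 0, 1.571], TCP at [0.235, 0.497, 0.405] pointing down, gripper open.
Joint ranges: [-3.13, 3.13], [-0.85, 1.81], [-1.15, 1.24], [-2.2, 2.28], [-1.44, 1.52], [-3.14, 3.14]. Speed limits (rad/s): [2.22, 2.22, 2.57, 3.14, 3.14, 3.14].

INTERFACE

Orientations are given as [roll, pitch, yaw] about the fixed x, y, z axes, in that order (R = Rz(yaw) Ry(pitch) Rx(roll)).
In Python, from station import r, imaging, current_t, current_qpos, current_dq, current_joint_torque, current_tcp_pos, current_orientation, current_contact_force, current_ft_torque, current_finger_gap, current_grip_force gives the robot as it stands. Calls block until the motion is done:
- r.move_to(position, orientation): joint-space move of the TCP to a pose.
- r.move_linear(position, rot=None, rate=0.15, guard=None): straight line of the TCP; rot=None keeps the orientation; rate is the mean speed in m/s. With guard (N) it stops when the force on the tool has changed by that much, and returns True; else False.
- r.set_joints(angles): joint-space move.
- r.move_gripper(opening): finger opening in m; the grip force is fixed at half the most; returns when the fingers have stopped.
- r.dwell(seconds).
- r.solve_ik(position, orientation): joint angles nearest the present ones, or None.
- imaging.camera(name): name is "scene" or "top"; returns (picture, depth): 480x640x3 uint8, red, green, blue; 480x640 float32, m along the optical axis (not along the pixel's ray), 0 where there is no reading.
- imaging.camera_info(name): a dict with "intrinsics" (3x3 intrinsics, pixels), "rvec" (rotation vector, rad) and "tvec" (3), from world to camera coordinates, as OpenCV has them. Camera axes: x right, y down, z forward; pixel columns grow to the right and rows downward; lengths in m; the calibration is good to about 2 mm. A picture is of the moment at which its call begins. camera_info takes no time and is no camera call.
A pose or a line that the arm cannot do raises r.PlanningError and nothing moves.
- r.finish_job(): hands the job in; it is judged then, once.
Trained networks look in the newest picture that a camera, given by its name, has taken for a name from the list of things; names that differ only in an ending like _2 or _b are one class to them, and where a whole thing is asked for, a point or a joint stands for the part that bears it (a point fixed in the world has none). Each returns a list of dicts, best first, with "conf" (0 to 1); they miss things now and then, are a little off and sometimes report something else, mostly with a low value. They report only what shows in the picture. A call takes as long as a camera call.
- imaging.recognise(camera, thing): "extent" ([left, top, width, height] in pixels, round what is visible of it).
- imaging.pinpoint(camera, thing): "position" ([column, row] in pixels: a listed point, or the origin of a listed thing).
Readings, each from a call of its own:
- current_t(): time.
- current_qpos(): joint angles.
- current_dq(): joint speeds.
- current_joint_torque(): joint torques, N m.
- current_tcp_pos(): TCP position.
- current_orientation(): TCP orientation.
- current_contact_force(): force on the tool from outside, world axes, zero at the start.
- current_ft_torque(): the same for the moment, N m.
- current_finger_gap(): finger opening in m.
- current_grip_force(): force on a finger pad.
Only numpy, scipy, OpenCV 4.12 (cv2) and the standard library are available. Lean on these libraries where they do the work, as an engineer would, in place of code of your own. Each camera call takes 0.05 s, during which the arm holds its last target. There are 200 camera calls.

TASK

Zero the blue bench mill on the craft table: turn its black adjustment ring clockwise (seen from above) until you feel the burrs touch, gently, without forcing it past that point. Then back the ring off exactly three clicks anticlockwise, let go of it, and leave the crank, the spool and the cup where they are.

Things in the scene. Friction and masses are not known exactly. Their poses are not given: they have to be found in the camera images.
- mill: Bench mill bolted to the table, immovable: dark steel foot 130 x 130 x 12 mm, blue waisted body at most 100 mm across, steel flange 74 mm across at 116 to 122 mm height, adjustment ring above it. Origin: centre of the foot's underside, on the ring's axis; z up; -x is the side with the outlet and the red flange mark.
- mill_mark (a point): Red fixed mark on the flange, 31.5 mm from the ring's axis on the mill's -x side, 122 mm above the table. Only for reference: the touching point has no fixed relation to it and differs each time.
- ring_top (a point): Centre of the top face of the black ribbed adjustment ring, on its vertical axis, 159 mm above the table; x points to the yellow mark, z up; turns with the ring. Ring: round, 52 mm across, 36 mm high (123 to 159 mm above the table), gripped across any diameter from above. A 12 mm spindle stands 15 mm out of its centre. Anticlockwise from above opens the burrs, clockwise closes them.
- ring_mark (a point): Yellow mark on the ring's top face, 22 mm from its axis; it turns with the ring. One click is 20 degrees (18 a turn, shown by small white dots). At the start the ring is 4 to 7 clicks above the touching point, which is itself a click position. Turning over clicks takes up to about 0.15 N m either way, wavelike; the ring tends to settle in the nearest click when let go.
- burr_gap (a joint): Burr gap in m, driven by the ring: 0 when the burrs touch, +0.00005 (0.05 mm) per click. Far below the sensor's noise: find the touch by feel.
- burr_press (a joint): How far the touching burrs are pressed together, in m, 0 when free; also far below the noise. From the touch on, the ring's resistance rises from about 0.1 N m by about 5 N m per radian and springs back when let go: pressing shows above 0.00001 (about 0.15 N m), 0.2 to 0.45 N m is a clear touch, over 0.00012 (more than 0.6 N m) damages the burrs.
- crank: The mill's loose steel crank lying on the table, 150 mm long with an upright wooden grip 45 mm high, 26 mm thick. Origin: the middle of the arm, at table level. To be left alone.
- spool: An orange thread spool standing on the table, 44 mm across, 50 mm high. Origin: centre of its underside. To be left alone.
- cup: A small blue ceramic cup standing on the table, 70 mm across at the rim, 60 mm high. Origin: centre of its underside. To be left alone.

How it is judged:
By the outcome, as a careful person would: the job done as asked, in the order asked, and still so for the second after the job is handed in, with the robot touching nothing.
It also fails if it takes over 72 s, if anything falls off the work surface, if the arm or the gripper's body presses on something with over 40 N, if the wrist force passes 120 N, or if a joint passes its speed limit or range.

## Working session

There is one attempt and no reset: what is moved stays moved. The work goes in short steps, each a Python script; the robot and the scene stay as the last script left them, time stands still between calls to the robot, and variables do not carry over. Pictures are saved under pics/ and viewed, at most 10 in all, crops included, and the job is handed in when it is done.

```bash
mkdir -p pics
cat > h.py <<'E'
import numpy as np, cv2
from station import *
def ray(cam,px,z):
    "pixel -> world point on plane z"
    i=imaging.camera_info(cam);K=np.array(i["intrinsics"]);R=cv2.Rodrigues(np.array(i["rvec"],float))[0];t=np.array(i["tvec"],float).ravel()
    c=-R.T@t;d=R.T@np.linalg.inv(K)@np.array([px[0],px[1],1.]);return c+d*(z-c[2])/d[2]
def save(cam,name):
    p,d=imaging.camera(cam);cv2.imwrite("pics/"+name,p[:,:,::-1]);return p,d
E
python3 - <<'E'
from h import *
print(r.grasp_offset,current_t(),current_orientation(),current_tcp_pos())
for c in("top","scene"):
    save(c,c+"1.png")
    for n,z in(("ring_top",.159),("ring_mark",.159),("mill_mark",.122),("mill",0),("crank",0),("spool",0),("cup",0)):
        for e in imaging.pinpoint(c,n)[:2]: print(c,n,np.round(e["position"],1),round(e["conf"],2),ray(c,e["position"],z).round(4))
    i=imaging.camera_info(c);R=cv2.Rodrigues(np.array(i["rvec"],float))[0];print(-R.T@np.array(i["tvec"]).ravel())
E
```

```text
0.1547 0.0 [-3.14025177e+00 -4.06201471e-06  2.70080748e+00] [0.2346534  0.49744159 0.4039723 ]
top ring_top [354.5 273.9] 0.81 [ 0.5094 -0.0551  0.159 ]
top ring_mark [349.2 266.7] 0.66 [ 0.5233 -0.0454  0.159 ]
top mill [354.4 269.1] 0.8 [ 0.5128 -0.0649  0.    ]
top crank [360.1 177.5] 0.68 [ 0.7196 -0.0833  0.    ]
top spool [446.5 253.9] 0.64 [ 0.5421 -0.2726  0.    ]
top cup [205.3 264.2] 0.84 [0.5316 0.2709 0.    ]
[ 5.50445700e-01 -5.24218412e-04  1.04901582e+00]
scene ring_top [313.8 174. ] 0.96 [ 0.5165 -0.0586  0.159 ]
scene ring_mark [322.4 178.7] 0.81 [ 0.5216 -0.0411  0.159 ]
scene mill_mark [310.5 175.2] 0.59 [ 0.4844 -0.0785  0.122 ]
scene mill [311.4 230.8] 0.85 [ 0.508  -0.0681  0.    ]
scene crank [255.7 322.3] 0.93 [ 0.7285 -0.0759  0.    ]
scene spool [209.7 216.7] 0.74 [ 0.5514 -0.2702  0.    ]
scene cup [491.7 296.7] 0.65 [ 0.5272  0.2803 -0.    ]
[1.04343781 0.16448749 0.68261672]
```

Run:
```python
import cv2,numpy as np
a=cv2.imread("pics/top1.png")[220:320,290:410];b=cv2.imread("pics/scene1.png")[140:240,250:370]
cv2.imwrite("pics/z1.png",np.vstack([cv2.resize(x,None,fx=3,fy=3,interpolation=2) for x in(a,b)]))
```

```text
(no output)
```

View pics/top1.png

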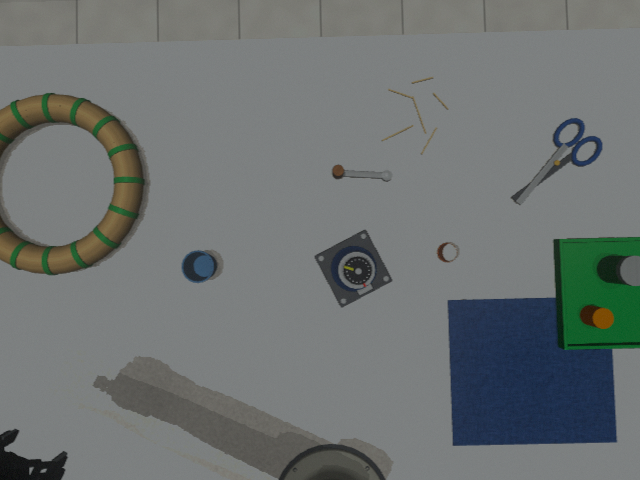

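View pics/z1.png

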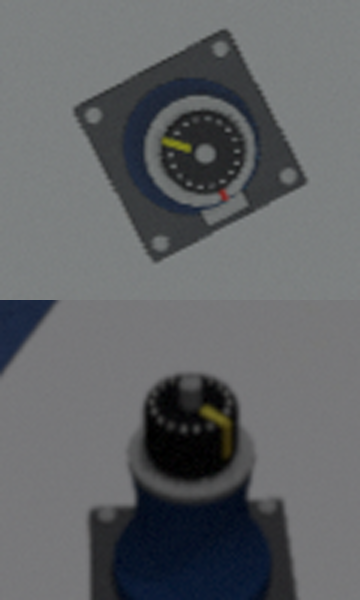

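The ring's top centre is near crop (203,152), which is full top picture (357.7,270.7). The yellow mark is on its left (346,268), the mill stands clear of other things, and the red mark is on the robot side. I'll refine the centre with depth and check the wrist's direction.

Run:
```python
from h import *
for cam,win in(("top",(235,305,320,395)),("scene",(150,200,280,350))):
    p,d=imaging.camera(cam);i=imaging.camera_info(cam);K=np.array(i["intrinsics"]);R=cv2.Rodrigues(np.array(i["rvec"],float))[0];t=np.array(i["tvec"],float).ravel()
    v,u=np.mgrid[win[0]:win[1],win[2]:win[3]];u=u.ravel();v=v.ravel();z=d[v,u]
    P=(np.c_[(u-K[0,2])/K[0,0]*z,(v-K[1,2])/K[1,1]*z,z]-t)@R
    m=(z>0)&(P[:,2]>.150)&(P[:,2]<.168);Q=P[m]
    print(cam,m.sum(),np.median(Q,0),cv2.minEnclosingCircle(Q[:,:2].astype(np.float32)))
    s=(z>0)&(P[:,2]>.168);print("spindle",s.sum(),np.median(P[s],0))
print(ray("top",(357.7,270.7),.159),ray("top",(358.3,271),.174))
for yaw in np.arange(-3,3.2,.5):
    q=r.solve_ik([.516,-.06,.32],[np.pi,0,yaw]);print(yaw,None if q is None else np.round(q,3))
```

```text
top 562 [ 0.51610469 -0.06148608  0.159511  ] ((0.5156036019325256, -0.06202635541558266), 0.02695809304714203)
spindle 32 [ 0.51543965 -0.06185788  0.1746011 ]
scene 582 [ 0.52374616 -0.05572339  0.15798269] ((0.5184080600738525, -0.058823976665735245), 0.02715413272380829)
spindle 43 [ 0.51918656 -0.05853094  0.17277033]
[ 0.51533911 -0.06139262  0.159     ] [ 0.51534385 -0.06147589  0.174     ]
-3.0 [-1.160e-01 -1.000e-03 -7.900e-02  1.493e+00  0.000e+00 -2.570e-01]
-2.5 [-1.160e-01 -1.000e-03 -7.900e-02  1.493e+00  0.000e+00 -7.570e-01]
-2.0 [-1.160e-01 -1.000e-03 -7.900e-02  1.493e+00  0.000e+00 -1.257e+00]
-1.5 [-1.160e-01 -1.000e-03 -7.900e-02  1.493e+00  0.000e+00 -1.757e+00]
-1.0 [-1.160e-01 -1.000e-03 -7.900e-02  1.493e+00  0.000e+00 -2.257e+00]
-0.5 [-1.160e-01 -1.000e-03 -7.900e-02  1.493e+00  0.000e+00 -2.757e+00]
0.0 [-1.160e-01 -1.000e-03 -7.900e-02  1.493e+00  0.000e+00  3.026e+00]
0.5 [-1.160e-01 -1.000e-03 -7.900e-02  1.493e+00  0.000e+00  2.526e+00]
1.0 [-1.160e-01 -1.000e-03 -7.900e-02  1.493e+00  0.000e+00  2.026e+00]
1.5 [-1.160e-01 -1.000e-03 -7.900e-02  1.493e+00  0.000e+00  1.526e+00]
2.0 [-1.160e-01 -1.000e-03 -7.900e-02  1.493e+00  0.000e+00  1.026e+00]
2.5 [-1.160e-01 -1.000e-03 -7.900e-02  1.493e+00  0.000e+00  5.260e-01]
3.0 [-1.160e-01 -1.000e-03 -7.900e-02  1.493e+00  0.000e+00  2.600e-02]
```

Run:
```python
from h import *
go=r.grasp_offset; zc=.146
c=np.array([.517,-.060])
r.move_to([*c,.235+go],[np.pi,0,1.284])   # q6 ~ 1.74-... second axis first
print(current_t(),current_qpos())
r.move_linear([*c,zc+go],rate=.12,guard=15)
print(current_t(),current_tcp_pos()-[0,0,go],current_contact_force(),current_ft_torque())
f0=np.array(current_contact_force())
r.move_gripper(.045); r.dwell(.2)
print("A",current_t(),current_finger_gap(),current_grip_force(),current_contact_force()-f0,current_ft_torque(),current_tcp_pos(),current_orientation())
save("scene","g1.png")
```

```text
3.1333 [-1.14222363e-01  1.08680496e-02  6.77937993e-02  1.62766613e+00
  1.36437627e-04  1.74204391e+00]
4.025 [ 0.51717371 -0.05996381  0.14680664] [ 0.73525508 -0.38821863  0.49880103] [ 0.00421562 -0.02891021  0.00572053]
A 4.6333 0.050440510724924226 61.29161059856415 [-4.88028289  1.73121619  6.35500401] [0.3525659  0.96027359 0.00906095] [ 0.51669154 -0.05986479  0.30175201] [ 3.14139954e+00 -3.83937079e-04  1.28409961e+00]
```

View pics/g1.png

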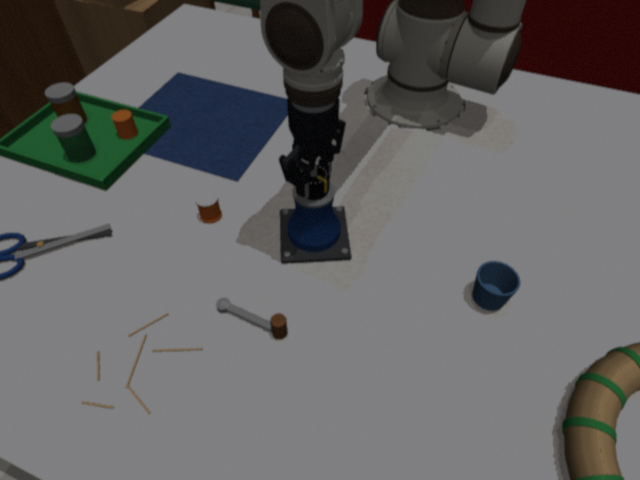

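The fingers hold the ring squarely at about (313,185), with nothing else touched. Next I'll centre the other axis, then re-grip at the start angle for turning.

Run:
```python
from h import *
go=r.grasp_offset; zc=.146
c=np.array([.5165,-.0599])
r.move_gripper(.085)
r.move_linear([*c,zc+go],rot=[np.pi,0,1.284],rate=.05)
q=np.array(current_qpos());q[5]=.17;r.set_joints(q)
f0=np.array(current_contact_force());p0=np.array(current_tcp_pos());yaw=current_orientation()[2]
r.move_gripper(.045); r.dwell(.2)
dp=np.array(current_tcp_pos())-p0
print("B",current_t(),yaw,current_finger_gap(),current_contact_force()-f0,dp)
r.move_gripper(.085)
y=np.array([np.sin(yaw),-np.cos(yaw)]); c=c+y*(dp[:2]@y)
r.move_linear([*c,zc+go],rot=[np.pi,0,yaw],rate=.05)
q=np.array(current_qpos());q[5]=-1.4;r.set_joints(q)
f0=np.array(current_contact_force());p0=np.array(current_tcp_pos());m0=current_ft_torque()
r.move_gripper(.045); r.dwell(.2)
print("C",current_t(),c,current_finger_gap(),current_contact_force()-f0,np.array(current_tcp_pos())-p0,m0,current_ft_torque(),list(current_qpos()),current_joint_torque())
```

```text
B 7.3917 2.854941263166502 0.050410860163555254 [-3.63071079 -3.73286332  4.92828193] [-0.00023878 -0.00039596  0.00053094]
C 10.0917 [ 0.51637352 -0.06032907] 0.050720646575305575 [-2.50274189  0.12832456  5.95358609] [-3.36383024e-05 -2.47621626e-06  3.43055356e-04] [ 0.06285928  0.00135595 -0.03714544] [ 0.09059001  0.40051657 -0.02311808] [np.float64(-0.11634955861285261), np.float64(0.0005667242802062213), np.float64(-0.11352736497637683), np.float64(1.4564115233202493), np.float64(3.178139686953896e-05), np.float64(-1.3999256081185072)] [-1.13220953e-01 -4.43624926e+01  4.50759315e+01 -7.62201436e-01
 -4.18422162e-02  1.95272871e-03]
```

Run:
```python
from h import *
q0=np.array(current_qpos()); np.save("q0.npy",q0)
for a in list(range(5,66,5)):
    q=q0.copy();q[5]+=np.radians(a);r.set_joints(q)
    print(a,round(current_t(),2),round(np.degrees(current_qpos()[5]-q0[5]),2),round(current_ft_torque()[2],3),round(current_joint_torque()[5],3),np.round(current_contact_force(),1))
```

```text
5 10.34 4.88 0.028 0.503 [-0.5  0.2  3. ]
10 10.59 9.78 -0.034 0.437 [-0.9 -1.   2.9]
15 10.84 14.74 -0.103 0.408 [-0.6  0.1  3.4]
20 11.09 19.72 -0.017 0.41 [-0.4 -1.2  3.4]
25 11.34 24.71 -0.047 0.474 [ 1.6 -1.7  3.3]
30 11.59 29.71 -0.073 0.417 [ 1.2 -2.1  2.9]
35 11.84 34.7 -0.077 0.393 [ 1.9 -2.9  3. ]
40 12.09 39.7 -0.113 0.403 [ 2.1 -2.8  2.5]
45 12.34 44.7 -0.007 0.467 [ 3.6 -3.2  1.8]
50 12.59 49.7 -0.065 0.293 [ 2.8 -4.3  2.2]
55 12.84 54.72 -0.057 0.258 [ 2.3 -4.9  3.4]
60 13.09 59.72 -0.054 0.278 [ 2.2 -4.7  3.1]
65 13.34 64.71 0.03 0.346 [ 3.1 -4.5  2.3]
```

Run:
```python
from h import *
q0=np.load("q0.npy")
for a in range(67,150):
    q=q0.copy();q[5]+=np.radians(a);r.set_joints(q)
    m=[current_ft_torque()[2]]
    if m[0]>.12 or a%20<6: r.dwell(.08); m.append(current_ft_torque()[2])
    print(a,round(current_t(),2),round(np.degrees(current_qpos()[5]-q0[5]),2),np.round(m,3),round(current_joint_torque()[5],3))
    if np.mean(m)>.24: break
print(current_contact_force()); save("scene","g2.png")
```

```text
67 13.59 66.7 [-0.078] 0.101
68 13.84 67.69 [0.04] 0.096
69 14.09 68.69 [-0.005] 0.054
70 14.34 69.69 [-0.088] 0.019
71 14.59 70.69 [-0.075] -0.011
72 14.84 71.69 [-0.001] 0.039
73 15.09 72.69 [-0.093] 0.014
74 15.34 73.69 [-0.071] -0.008
75 15.59 74.69 [-0.092] -0.025
76 15.84 75.7 [-0.09] -0.036
77 16.09 76.69 [-0.058] -0.043
78 16.34 77.69 [-0.092] -0.043
79 16.59 78.69 [-0.082] -0.017
80 16.93 79.68 [-0.012  0.002] -0.001
81 17.26 80.68 [0.047 0.02 ] 0.054
82 17.59 81.68 [-0.041  0.003] 0.046
83 17.93 82.67 [0.105 0.144] 0.105
84 18.26 83.68 [-0.013 -0.006] 0.01
85 18.59 84.68 [0.056 0.06 ] 0.057
86 18.84 85.69 [-0.032] 0.051
87 19.09 86.68 [0.065] 0.1
88 19.34 87.69 [-0.024] 0.052
89 19.59 88.69 [-0.049] 0.014
90 19.84 89.69 [-0.08] 0.062
91 20.09 90.69 [-0.041] 0.027
92 20.34 91.69 [-0.033] -0.001
93 20.59 92.69 [-0.099] -0.025
94 20.84 93.69 [-0.004] 0.027
95 21.09 94.69 [-0.056] 0.009
96 21.34 95.69 [-0.075] -0.004
97 21.59 96.69 [-0.044] -0.014
98 21.84 97.7 [-0.077] -0.017
99 22.09 98.69 [-0.055] 0.003
100 22.43 99.68 [-0.049 -0.032] -0.01
101 22.76 100.68 [0.076 0.075] 0.063
102 23.09 101.68 [0.006 0.064] 0.061
103 23.43 102.67 [0.075 0.111] 0.125
104 23.76 103.68 [-0.048  0.038] 0.019
105 24.09 104.68 [0.082 0.052] 0.067
106 24.34 105.69 [-0.023] 0.058
107 24.59 106.68 [0.015] 0.107
108 24.84 107.69 [0.071] 0.057
109 25.09 108.69 [-0.071] 0.017
110 25.34 109.69 [-0.011] 0.065
111 25.59 110.69 [-0.072] 0.03
112 25.84 111.69 [-0.045] 0.001
113 26.09 112.69 [-0.177] -0.024
114 26.34 113.69 [-0.023] 0.027
115 26.59 114.69 [-0.08] 0.008
116 26.84 115.69 [-0.067] -0.008
117 27.09 116.69 [-0.075] -0.017
118 27.34 117.69 [-0.026] -0.022
119 27.59 118.69 [-0.078] -0.003
120 27.93 119.68 [ 0.012 -0.017] -0.016
121 28.26 120.68 [0.065 0.018] 0.074
122 28.59 121.66 [0.157 0.247] 0.223
123 28.93 122.65 [0.333 0.382] 0.365
[ 1.26027948 -6.58038099  2.92552251]
```

Touch found at 120°, six clicks down, with about 0.36 N m on both readings. Now I'll back off three clicks, release, retreat and check the mark.

Run:
```python
from h import *
q0=np.load("q0.npy")
for a in (110,100,90,80,70,60):
    q=q0.copy();q[5]+=np.radians(a);r.set_joints(q)
    print(a,round(np.degrees(current_qpos()[5]-q0[5]),2),round(current_ft_torque()[2],3))
r.dwell(.3);print(current_ft_torque()[2],np.degrees(current_qpos()[5]-q0[5]))
r.move_gripper(.085)
p=np.array(current_tcp_pos());p[2]=.41;r.move_linear(p,rate=.12)
r.set_joints([1.13,0.087,0.176,1.66,0,1.571])
print(current_t(),current_contact_force())
for c in("top","scene"): save(c,c+"2.png")
for c in("top","scene"):
    a,b=[imaging.pinpoint(c,n) for n in("ring_mark","ring_top")]
    if a and b: print(c,a[0],b[0])
a,b,e,f=[cv2.imread("pics/"+n) for n in("top1.png","top2.png","scene1.png","scene2.png")]
z=lambda x:cv2.resize(x,None,fx=6,fy=6,interpolation=2)
cv2.imwrite("pics/z2.png",np.vstack([np.hstack([z(x[245:295,330:390]) for x in(a,b)]),np.hstack([z(x[150:200,284:344]) for x in(e,f)])])[:600])
# yellow mark angle about ring centre (top view)
for n in(a,b):
    w=n[250:295,335:380].astype(int);y=(w[:,:,2]-w[:,:,0]>40)&(w[:,:,1]-w[:,:,0]>25);v,u=np.nonzero(y)
    d=ray("top",(u.mean()+335,v.mean()+250),.159)[:2]-[.5155,-.0615];print(len(u),d,np.degrees(np.arctan2(d[1],d[0])))
```

```text
110 109.64 -0.004
100 99.64 0.042
90 89.64 -0.018
80 79.64 0.023
70 69.63 0.003
60 59.64 0.033
-0.03758291225418284 59.68170963719712
34.8 [0.78581899 0.17340451 0.05760086]
top {'position': [354.5, 258.8], 'conf': 0.76} {'position': [352.5, 271.6], 'conf': 0.64}
scene {'position': [309.8, 180.5], 'conf': 0.59} {'position': [314.9, 175.2], 'conf': 0.88}
25 [0.00600193 0.01798947] 71.54946298854985
26 [0.01782471 0.00412204] 13.020985296692281
```

View pics/z2.png

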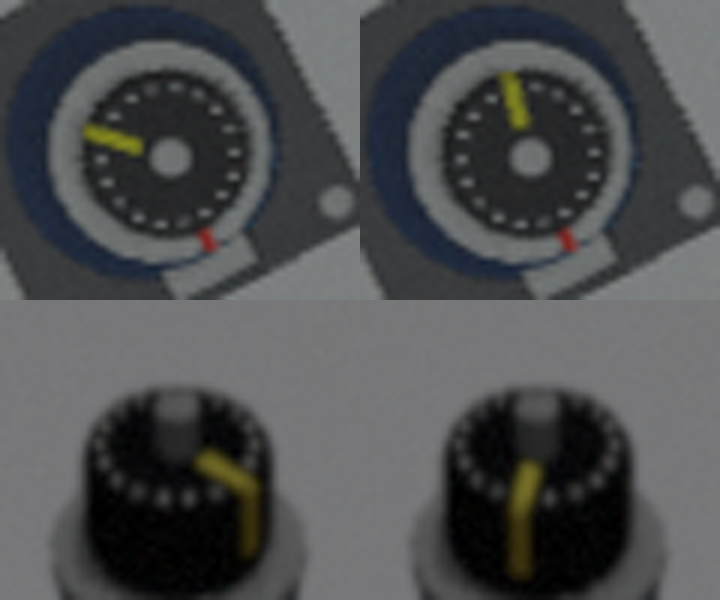

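The mark moved from the left of the ring (crop 115,138) to the top (crop 513,100). That is 58.5° clockwise net against 60° expected, so the ring is six clicks down and three back up. The gripper is clear.

```bash
python3 -c "
from station import r
print(r.finish_job())"
```

```text
the job is handed in; nothing more can be done
None
```

I handed the job in: the burrs touched six clicks down at about 0.36 N m, I backed the ring off three clicks and released it (the camera shows 58.5° net clockwise against the expected 60°), and the robot went nowhere near the crank, spool or cup.

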